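# Reverse a row of reagent bottles into the cooling rack

### The arm

A 7-joint arm with a two-finger parallel gripper is mounted at the origin on the work surface. World frame = base frame: x ahead of the robot, y to its left, z up, the work surface at z = 0. Lengths are in m, angles in rad, forces in N, time in s.
With the tool pointing down it reaches from about 0.35 to 0.775 m from the base axis. Payload 3.1 kg.
Tool frame: the origin (TCP) lies midway between the tips of the shut fingers; the grasp point (between the pads) lies 19 mm behind it; z points along the fingers, y is the line along which they close (so a half turn about z gives the same grasp; the last joint's range is limited). The gripper opens to 85 mm and grips with 20 to 120 N. Pads are 22 mm wide; open, the fingers measure 114 mm over their backs; the gripper's body (76 mm by 85 mm) begins 54 mm behind the grasp point. The pads swing forward as they close: fully open they stand 13 mm farther back than shut.
Start: joints at [-1.367, 0.311, 0.014, 1.512, -0.004, 1.319, -0.027], TCP at [0.134, 0.533, 0.207] pointing down, gripper open.
Joint ranges: [-2.7, 2.7], [-0.3, 1.91], [-1.27, 1.3], [0.12, 2.57], [-1.44, 4.58], [0.2, 2.03], [-3.05, 3.05]. Speed limits (rad/s): [2.79, 2.79, 3.14, 3.14, 3.14, 3.14, 3.14].

### API

Orientations are given as a unit quaternion [w, x, y, z].
In Python, from bench import robot, imaging, workorder gives the robot as it stands. The module is installed in compiled form; this text tells all that it offers.
- The arm moves only by the tool jog_arm, never from a script. Its arguments are lists of equal length, an entry for each row: "rot": the turn, a rotation vector about the tool's x, y, z in fractions of the full range, 1 being 90 degrees, a list of three; "xyz": the shift along the tool's x, y, z in parts of the range, where 1.0 means 0.8 m, a list of three; "grip": the finger opening in m, from 0 to 0.0854. In form: {"rot": [[wx, wy, wz], ...], "xyz": [[tx, ty, tz], ...], "grip": [grip, ...]}. A call has 1 to 8 rows; each row is the pose to reach, as a shift and turn from the pose commanded when the call began, along the tool's axes at that moment; what a row does not reach only later rows make up. A row lasts 1/8 s, in which the tool goes at most 62.5 mm and 10.7 degrees, less where a joint would pass 70% of its speed; a pose out of reach is approached as far as the arm can. A shift or turn number past 1, either way, is cut back to 1. A call with a gripper value outside its range is refused whole. The fingers move at their own pace and stop on an object; the grip force is fixed at half the most. Time passes only in rows, so rows that repeat a pose let the fingers close. It gives the time, the measured TCP pose, the force, the opening and the grip force at its end, in the units of the state.
- robot.observe(): the state, without advancing time (a new reading comes with each control period).
- imaging.get_image(name): name is "scene" or "top" or "wrist"; returns a dict with "color" (420x560x3 uint8, red, green, blue), "intrinsics" (3x3 intrinsics, pixels), "dist" ([k1, k2, p1, p2, k3] as OpenCV has them; the pictures are not rectified), "world_to_cam" (4x4, takes a point from world to camera coordinates). Camera axes: x right, y up, looking along -z (the intrinsics and any distortion apply to the point x, -y, -z); pixel columns grow to the right and rows downward; lengths in m; the calibration is good to about 2 mm. A picture is of the moment at which its call begins. There is no depth.
- workorder.sign_off(): hands the job in; it is judged then, once.
The state is a dict: "t": time; "joint_positions": joint angles; "qvel": joint speeds; "effort": joint torques, N m; "eef_pos": TCP position; "ee_rot": TCP orientation; "contact_force": force on the tool from outside, world axes, zero at the start; "wrist_torque": the same for the moment, N m; "width": opening from 0.0 (shut) to 1.0 (fully open); "finger_force": force on a finger pad.
Only numpy, scipy, OpenCV 4.12 (cv2) and the standard library are available. Lean on these libraries where they do the work, as an engineer would, in place of code of your own. Each camera call takes 0.05 s, during which the arm holds its last target. There are 200 camera calls.

### The job

Move the four capped amber containers from the blue storage rack into the bare aluminium cooling rack, one per bay, in reverse order: the one that stood leftmost goes into the rightmost bay, the next into the bay beside it, and so on, until the one that stood rightmost is in the leftmost bay. Set each down standing upright on the floor of its bay and let go; do not drop or tip any of them.

Things in the scene. Friction and masses are not known exactly. Their poses are not given: they have to be found in the camera images.
- bottle: the tall round bottle: 115 mm high, body 40 mm diameter up to 74 mm, then a shoulder and narrow neck; cap 30 mm diameter from 91 to 115 mm above the origin, best gripped at 104 mm; about 0.14 kg. Amber glass, white plastic cap, upright, loose; any turn about the vertical. Origin: centre of its flat underside, z up. 
- jar: the squat round jar: 80 mm high, body 42 mm diameter; wide cap 46 mm diameter from 58 to 80 mm above the origin, best gripped at 69 mm; about 0.13 kg. Amber glass, white plastic cap, upright, loose; any turn about the vertical. Origin: centre of its flat underside, z up. 
- flask: the conical flask: 100 mm high, foot 44 mm diameter narrowing to a 20 mm neck at 62 mm; cap 26 mm diameter from 78 to 100 mm above the origin, best gripped at 90 mm; about 0.10 kg. Amber glass, white plastic cap, upright, loose; any turn about the vertical. Origin: centre of its flat underside, z up. 
- vial: the square bottle: 92 mm high, body 36 mm square up to 56 mm, 22 mm round neck; round cap 28 mm diameter from 70 to 92 mm above the origin, best gripped at 83 mm; about 0.11 kg. Amber glass, white plastic cap, upright, loose; any turn about the vertical. Origin: centre of its flat underside, z up. 
- storage_rack: blue plastic rack, fixed, the nearer or the farther row: base strip 84 mm (x) by 292 mm (y), 6 mm thick, with four bays centred at x = 0, y = +105, +35, -35, -105 mm. The containers' undersides are 10 mm, the rims 26 mm above its origin. Origin: centre of underside, on the table; z up, +x roughly away from the robot, +y roughly to the robot's left (within 7 degrees).
- cooling_rack: bare aluminium rack, fixed, empty at the start, the other row: 74 mm (x) by 288 mm (y), four open bays 62 mm square inside, centred at x = 0, y = +105, +35, -35, -105 mm; bay floor 10 mm, rim 26 mm above its origin. Origin: centre of underside, on the table; axes as the blue rack's (within 7 degrees). A pen and a timer, under 21 mm high, lie between the racks.
- bay_bottle: one of four like square bays of the blue rack, 69 mm outside, 61 mm inside, fixed. The tall round bottle stands in this one at the start. Origin: centre of the bay's underside; the bay's inner floor is 4 mm and its rim 20 mm above the origin. Axes as the storage rack's.
- bay_jar: one of four like square bays of the blue rack, 69 mm outside, 61 mm inside, fixed. The squat jar stands in this one at the start. Origin: centre of the bay's underside; the bay's inner floor is 4 mm and its rim 20 mm above the origin. Axes as the storage rack's.
- bay_flask: one of four like square bays of the blue rack, 69 mm outside, 61 mm inside, fixed. The conical flask stands in this one at the start. Origin: centre of the bay's underside; the bay's inner floor is 4 mm and its rim 20 mm above the origin. Axes as the storage rack's.
- bay_vial: one of four like square bays of the blue rack, 69 mm outside, 61 mm inside, fixed. The square bottle stands in this one at the start. Origin: centre of the bay's underside; the bay's inner floor is 4 mm and its rim 20 mm above the origin. Axes as the storage rack's.
Not all that is in view belongs to the job. Leave any purple look-alike of the flask alone.

How it is judged:
At the end, for the whole second after the job is handed in: The four containers stand at rest and released in the cooling rack's bays in the reverse of their starting left-to-right order: each within 16 mm of the centre of its bay along either side of the rack, its underside within 5 mm of the bay's floor, tilted less than 0.1 rad (((y of bay_bottle in the frame of storage_rack between 0.085 and 0.125 m and y of bottle in the frame of cooling_rack between -0.121 and -0.089 m) or (y of bay_bottle in the frame of storage_rack between 0.015 and 0.055 m and y of bottle in the frame of cooling_rack between -0.051 and -0.019 m) or (y of bay_bottle in the frame of storage_rack between -0.055 and -0.015 m and y of bottle in the frame of cooling_rack between 0.019 and 0.051 m) or (y of bay_bottle in the frame of storage_rack between -0.125 and -0.085 m and y of bottle in the frame of cooling_rack between 0.089 and 0.121 m)) and x of bottle in the frame of cooling_rack between -0.016 and 0.016 m and z of bottle in the frame of cooling_rack between 0.005 and 0.015 m and angle between each of bottle, jar, flask, vial's own z axis and vertical below 0.1 rad and linear speed of each of bottle, jar, flask, vial below 0.02 m/s and contact force between each of bottle, jar, flask, vial and the fingers below 0.1 N and ((y of bay_jar in the frame of storage_rack between 0.085 and 0.125 m and y of jar in the frame of cooling_rack between -0.121 and -0.089 m) or (y of bay_jar in the frame of storage_rack between 0.015 and 0.055 m and y of jar in the frame of cooling_rack between -0.051 and -0.019 m) or (y of bay_jar in the frame of storage_rack between -0.055 and -0.015 m and y of jar in the frame of cooling_rack between 0.019 and 0.051 m) or (y of bay_jar in the frame of storage_rack between -0.125 and -0.085 m and y of jar in the frame of cooling_rack between 0.089 and 0.121 m)) and x of jar in the frame of cooling_rack between -0.016 and 0.016 m and z of jar in the frame of cooling_rack between 0.005 and 0.015 m and ((y of bay_flask in the frame of storage_rack between 0.085 and 0.125 m and y of flask in the frame of cooling_rack between -0.121 and -0.089 m) or (y of bay_flask in the frame of storage_rack between 0.015 and 0.055 m and y of flask in the frame of cooling_rack between -0.051 and -0.019 m) or (y of bay_flask in the frame of storage_rack between -0.055 and -0.015 m and y of flask in the frame of cooling_rack between 0.019 and 0.051 m) or (y of bay_flask in the frame of storage_rack between -0.125 and -0.085 m and y of flask in the frame of cooling_rack between 0.089 and 0.121 m)) and x of flask in the frame of cooling_rack between -0.016 and 0.016 m and z of flask in the frame of cooling_rack between 0.005 and 0.015 m and ((y of bay_vial in the frame of storage_rack between 0.085 and 0.125 m and y of vial in the frame of cooling_rack between -0.121 and -0.089 m) or (y of bay_vial in the frame of storage_rack between 0.015 and 0.055 m and y of vial in the frame of cooling_rack between -0.051 and -0.019 m) or (y of bay_vial in the frame of storage_rack between -0.055 and -0.015 m and y of vial in the frame of cooling_rack between 0.019 and 0.051 m) or (y of bay_vial in the frame of storage_rack between -0.125 and -0.085 m and y of vial in the frame of cooling_rack between 0.089 and 0.121 m)) and x of vial in the frame of cooling_rack between -0.016 and 0.016 m and z of vial in the frame of cooling_rack between 0.005 and 0.015 m); the robot touches nothing.
It fails at once if a container is tipped (more than about 35 degrees) (angle between any of bottle, jar, flask, vial's own z axis and vertical above 0.6 rad).
It fails at once if a container is dropped (falls free more than about 13 mm) ((contact force between bottle and anything else below 0.005 N and linear speed of bottle above 0.5 m/s) or (contact force between jar and anything else below 0.005 N and linear speed of jar above 0.5 m/s) or (contact force between flask and anything else below 0.005 N and linear speed of flask above 0.5 m/s) or (contact force between vial and anything else below 0.005 N and linear speed of vial above 0.5 m/s)).
It also fails if it takes over 118 s, if anything falls off the work surface, if the arm or the gripper's body presses on something with over 40 N, if the wrist force passes 120 N, or if a joint passes its speed limit or range.

## Working session

There is one attempt and no reset: what is moved stays moved. The work goes in short steps, Python scripts to look and compute and a tool call to move; the robot and the scene stay as the last step left them, time stands still between calls to the robot, and variables do not carry over. Pictures are saved under pics/ and viewed, at most 14 in all, crops included, and the job is handed in when it is done.

Besides the shell and the picture viewer there is one more tool, called after "Call:" as name(argument=value, ...) on one line, values as JSON. jog_arm: Moves the arm, as the interface text tells. Its arguments: {"type":"object","properties":{"rot":{"type":"array","items":{"type":"array","items":{"type":"number"}}},"xyz":{"type":"array","items":{"type":"array","items":{"type":"number"}}},"grip":{"type":"array","items":{"type":"number"}}},"required":["rot","xyz","grip"]}

```bash
mkdir -p pics
cat > h.py <<'E'
import numpy as np, cv2
from bench import robot, imaging, workorder
def snap(n,f):
    d=imaging.get_image(n); cv2.imwrite('pics/'+f,d['color'][:,:,::-1]); np.save('pics/'+f[:-4]+'.npy',d,allow_pickle=True); return d
def load(f): return np.load('pics/'+f+'.npy',allow_pickle=True).item()
def ray(d,px,z):
    p=cv2.undistortPoints(np.array(px,float).reshape(-1,1,2),np.array(d['intrinsics']),np.array(d['dist'])).reshape(-1,2)
    M=np.array(d['world_to_cam']);R=M[:3,:3];c=-R.T@M[:3,3]
    r=np.c_[p[:,0],-p[:,1],-np.ones(len(p))]@R
    return c+r*((z-c[2])/r[:,2])[:,None]
def proj(d,P):
    M=np.array(d['world_to_cam']);q=np.atleast_2d(P)@M[:3,:3].T+M[:3,3]
    q=q*[1,-1,-1]
    return cv2.projectPoints(q.reshape(-1,1,3),np.zeros(3),np.zeros(3),np.array(d['intrinsics']),np.array(d['dist']))[0].reshape(-1,2)
E
python3 - <<'E'
from h import *
print(robot.observe())
for n in('scene','top'):
    d=snap(n,n+'0.png'); M=np.array(d['world_to_cam']); print(n,-M[:3,:3].T@M[:3,3],M[:3,:3])
E
```

```text
{'t': 0.0, 'joint_positions': array([-1.3666925 ,  0.31172661,  0.01400336,  1.51307334, -0.00438442,
        1.31918991, -0.02717477]), 'qvel': array([ 0.00011204,  0.00217595,  0.00212103,  0.000166  ,  0.00018365,
       -0.00070283,  0.00046258]), 'effort': array([-8.99894815e-06, -3.79917312e+01,  1.45918722e-01, -2.30589366e+01,
        1.21873527e-02,  1.33369499e-02, -1.02760586e-05]), 'eef_pos': array([0.13364511, 0.53270094, 0.20631408]), 'ee_rot': array([-8.76588306e-05,  1.22545507e-01,  9.92462190e-01, -1.18011806e-03]), 'contact_force': array([-0.17667955, -0.0300907 , -0.6803883 ]), 'wrist_torque': array([ 0.07560813,  0.06856691, -0.01569008]), 'finger_force': 0.0, 'width': 0.9970930256595794}
scene [0.98686691 0.4038287  0.39930291] [[-0.72754585  0.68576118  0.02021477]
 [-0.36085424 -0.40756928  0.8388513 ]
 [ 0.58349057  0.60300819  0.54398517]]
top [ 0.49305331 -0.00659504  0.73832155] [[ 0.02677611 -0.99888849 -0.03879203]
 [ 0.98864331  0.02072103  0.14884571]
 [-0.14787645 -0.04233699  0.98809925]]
```

View pics/top0.png

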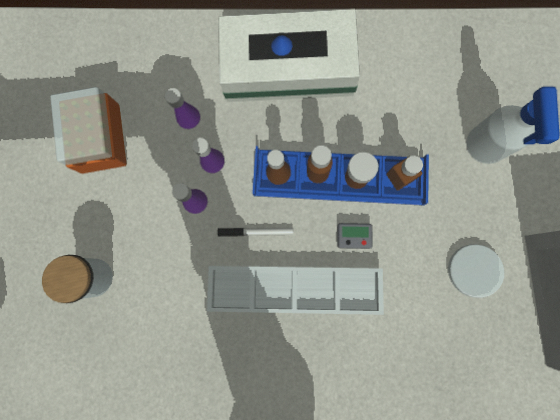

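View pics/scene0.png

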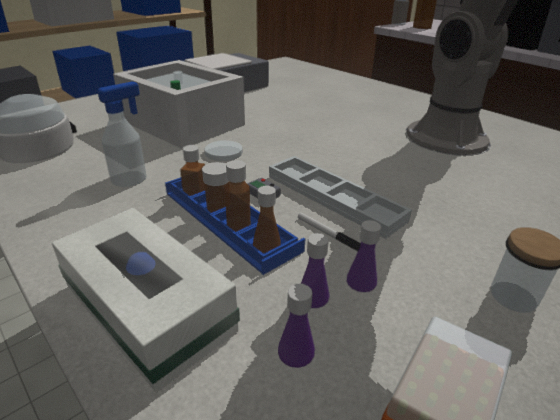

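The top view has +x up and +y left. The blue rack, left to right, holds the flask (276,158), bottle (321,157), jar (363,168) and vial (413,165). The bare rack spans about (208–383, 267–312), and the purple flasks are at left. The scene view agrees.

Run:
```python
from h import *
d=load('top0');im=cv2.cvtColor(d['color'],cv2.COLOR_RGB2BGR)
a=cv2.resize(im[130:215,240:440],None,fx=4,fy=4,interpolation=cv2.INTER_CUBIC)
b=cv2.resize(im[258:320,200:400],None,fx=4,fy=4,interpolation=cv2.INTER_CUBIC)
cv2.imwrite('pics/c1.png',np.vstack([a,b]))
g=cv2.cvtColor(im,cv2.COLOR_BGR2HSV)
m=((g[...,1]<45)&(g[...,2]>175)).astype(np.uint8)*255
n,_,s,c=cv2.connectedComponentsWithStats(m[130:215,240:440])
for i in range(1,n):
    if s[i][4]>60: print(s[i]+[240,130,0,0,0],c[i]+[240,130])
```

```text
[281 130  21  11 112] [289.89285714 135.34821429]
[363 130  20  15 151] [371.2781457 136.2781457]
[400 131  18  14  84] [408.92857143 136.38095238]
[312 146  19  19 266] [321.07894737 154.7443609 ]
[268 151  15  15 180] [275.10555556 157.83333333]
[350 153  28  28 607] [363.16144975 166.23887974]
[406 156  17  17 219] [413.71232877 164.16894977]
[429 163  11  22  84] [435.10714286 174.95238095]
[240 177  12  12  62] [246.40322581 183.56451613]
[ 318  186  122   29 1178] [385.9770798  206.81748727]
[278 198  20  16 108] [286.7037037  205.83333333]
[293 199  25  16 162] [304.47530864 205.98148148]
```

View pics/c1.png

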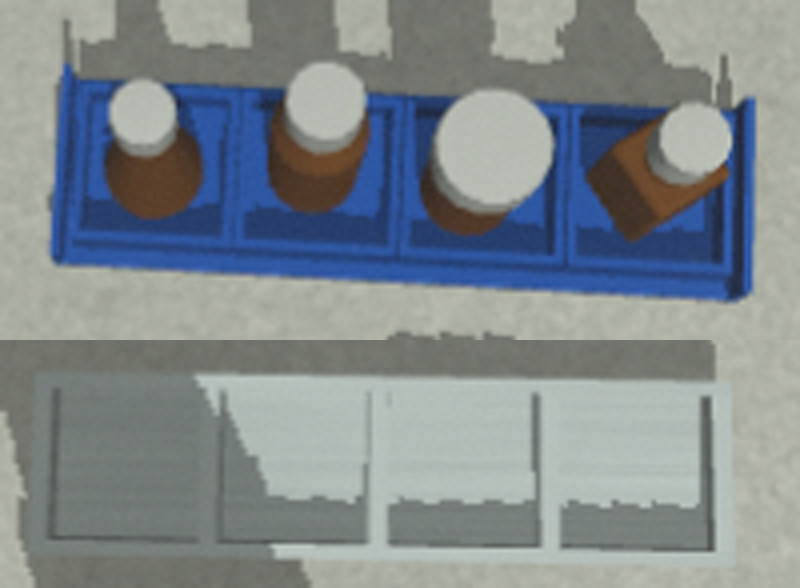

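Run:
```python
from h import *
np.set_printoptions(precision=4,suppress=True)
d=load('top0')
caps={'flask':(275.3,158,.11),'bottle':(321.2,155.1,.125),'jar':(363.7,166.7,.09),'vial':(414.1,164.1,.102)}
for k,(u,v,z) in caps.items(): print(k,ray(d,[(u,v)],z))
P=ray(d,[(209,266.75),(383,268.75),(383,314.5),(207.5,311.25)],.026)
print(P,[np.linalg.norm(P[i]-P[(i+1)%4]) for i in range(4)],P.mean(0))
yv=P[0]+P[3]-P[1]-P[2]; yv/=np.linalg.norm(yv); c=P.mean(0)
print('yaw',np.degrees(np.arctan2(-yv[0],yv[1])))
for y in(.105,.035,-.035,-.105): print(c+yv*y, proj(d,c+yv*y))
B=ray(d,[(253,195),(427,204.5),(428,154.8),(257,147)],.02);print(B)
# scene crop
im=cv2.cvtColor(load('scene0')['color'],cv2.COLOR_RGB2BGR)
s=load('scene0')
for k,(u,v,z) in caps.items():
    Q=ray(d,[(u,v)],z); p=proj(s,Q)[0]; cv2.circle(im,(int(round(p[0])),int(round(p[1]))),1,(0,0,255),-1)
for y in(.14,.07,0,-.07,-.14):
    p=proj(s,c+yv*y)[0]; cv2.circle(im,(int(round(p[0])),int(round(p[1]))),1,(0,0,255),-1)
cv2.imwrite('pics/c2.png',cv2.resize(im[130:275,150:420],None,fx=2.9,fy=2.9,interpolation=cv2.INTER_CUBIC))
o=robot.observe();from scipy.spatial.transform import Rotation as R
w=o['ee_rot'];print(R.from_quat([*w[1:],w[0]]).as_matrix())
```

```text
flask [[0.6596 0.0312 0.11  ]]
bottle [[ 0.6612 -0.0377  0.125 ]]
jar [[ 0.6533 -0.1055  0.09  ]]
vial [[ 0.6556 -0.1794  0.102 ]]
[[ 0.4932  0.1417  0.026 ]
 [ 0.4977 -0.1463  0.026 ]
 [ 0.4246 -0.1455  0.026 ]
 [ 0.4209  0.1403  0.026 ]] [np.float64(0.28805258411858253), np.float64(0.07306309791708811), np.float64(0.2858656170562019), np.float64(0.07231113109540319)] [ 0.4591 -0.0024  0.026 ]
yaw 0.8158636153384446
[0.4576 0.1026 0.026 ] [[231.3654 289.127 ]]
[0.4586 0.0326 0.026 ] [[273.618  289.7237]]
[ 0.4596 -0.0374  0.026 ] [[316.2035 290.3607]]
[ 0.4606 -0.1074  0.026 ] [[359.1803 291.0398]]
[[ 0.6173  0.0732  0.02  ]
 [ 0.607  -0.2218  0.02  ]
 [ 0.6932 -0.2254  0.02  ]
 [ 0.7028  0.0692  0.02  ]]
[[-0.97    0.2432 -0.0004]
 [ 0.2432  0.97   -0.0021]
 [-0.0001 -0.0021 -1.    ]]
```

View pics/c2.png

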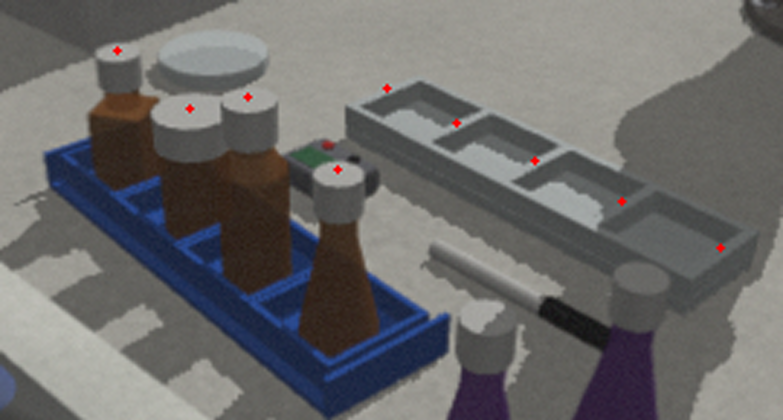

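The overlaid points from the top view land on the cap tops and rim centreline in the scene view, so the measurements agree. Moving now.

The rows are not in the units I measure in: shifts go in shares of 0.8 m and turns go in shares of 90 degrees. I convert before sending: -0.316 m / 0.8 = -0.395, -0.28 m / 0.8 = -0.35, 76 degrees / 90 = 0.8444.

Call:
jog_arm(rot=[[0, 0, 0.0667], [0, 0, 0.1778], [0, 0, 0.2944], [0, 0, 0.4111], [0, 0, 0.5278], [0, 0, 0.6444], [0, 0, 0.7556], [0, 0, 0.8444]], xyz=[[-0.0125, -0.0075, -0.025], [-0.05, -0.025, -0.075], [-0.1, -0.0563, -0.075], [-0.1625, -0.0938, -0.075], [-0.225, -0.1313, -0.075], [-0.2875, -0.1625, -0.075], [-0.35, -0.2, -0.075], [-0.395, -0.225, -0.075]], grip=[0.0854, 0.0854, 0.0854, 0.0854, 0.0854, 0.0854, 0.0854, 0.0854])

```text
t: 1.1
eef_pos: [0.3982, 0.2791, 0.2672]
ee_rot: [0.0, 0.71, 0.704, -0.0]
contact_force: [1.3, -0.3, -0.6]
width: 0.998
finger_force: 0.0
```

Converted, 0.2636 m / 0.8 = 0.3295, -0.2458 m / 0.8 = -0.3073, -0.5 degrees / 90 = -0.0056.

Call:
jog_arm(rot=[[0, 0, -0.0056], [0, 0, -0.0056], [0, 0, -0.0056], [0, 0, -0.0056], [0, 0, -0.0056], [0, 0, -0.0056], [0, 0, -0.0056], [0, 0, -0.0056]], xyz=[[-0.025, 0.0275, 0], [-0.075, 0.0813, 0], [-0.125, 0.1375, 0], [-0.1813, 0.1938, 0], [-0.2313, 0.25, 0], [-0.275, 0.2938, 0.0125], [-0.3073, 0.3295, 0.025], [-0.3073, 0.3295, 0.0375]], grip=[0.0854, 0.0854, 0.0854, 0.0854, 0.0854, 0.0854, 0.0854, 0.0854])

```text
t: 2.1
eef_pos: [0.6605, 0.0312, 0.2351]
ee_rot: [0.001, 0.707, 0.707, -0.002]
contact_force: [-0.8, -0.0, 0.4]
width: 0.998
finger_force: 0.0
```

Run:
```python
from h import *
o=robot.observe();print(o['eef_pos'],o['ee_rot'],o['joint_positions'])
d=snap('wrist','w1.png')
for P in [(.6596,.0312,.11),(.6612,-.0377,.125)]: print(proj(d,P))
```

```text
[0.66047639 0.03115286 0.23507193] [ 5.33681606e-04  7.06753785e-01  7.07456325e-01 -2.08569274e-03] [-0.38621345  0.58302642  0.56845392  1.11696252 -0.29735838  1.52149507
  0.12033607]
[[274.3754559 192.4672984]]
[[276.11595442 275.04237194]]
```

View pics/w1.png

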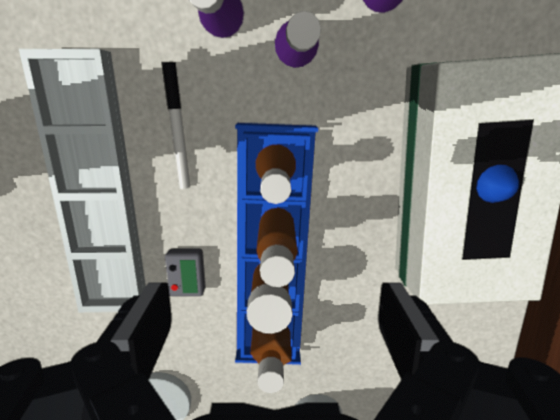

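The wrist view shows the flask cap at about (276,187), the bottle cap at (277,267), the jar at (270,312) and the vial at (271,372). I'll measure those more exactly.

Run:
```python
from h import *
np.set_printoptions(precision=4,suppress=True)
d=load('w1');im=cv2.cvtColor(d['color'],cv2.COLOR_RGB2HSV)
m=((im[...,1]<40)&(im[...,2]>170)).astype(np.uint8)
m[:,:240]=0;m[:,310:]=0
n,_,s,c=cv2.connectedComponentsWithStats(m[150:400])
Z=iter([.11,.125,.09,.102])
for i in range(1,n):
    if s[i][4]>150:
        b=s[i]; print(b,c[i]+[0,150]); u=b[0]+(b[2]-1)/2;v=b[1]+(b[3]-1)/2+150; z=next(Z,.1); print(u,v,ray(d,[(u,v)],z))
M=np.array(d['world_to_cam']);print(-M[:3,:3].T@M[:3,3])
```

```text
[261  25  30  29 680] [275.1103 188.4706]
275.5 189.0 [[0.6605 0.0342 0.11  ]]
[260 107  34  30 803] [276.7148 271.2092]
276.5 271.5 [[ 0.6615 -0.0343  0.125 ]]
[ 247  145   45   38 1350] [268.7207 313.5385]
269.0 313.5 [[ 0.6543 -0.1005  0.09  ]]
[ 240  200   70   50 2329] [275.8626 381.4392]
274.5 374.5 [[ 0.6599 -0.1647  0.102 ]]
[0.6601 0.1163 0.4006]
```

Converted, 0.156 m / 0.8 = 0.195, 0.15 m / 0.8 = 0.1875.

Call:
jog_arm(rot=[[0, 0, 0], [0, 0, 0], [0, 0, 0], [0, 0, 0], [0, 0, 0], [0, 0, 0], [0, 0, 0], [0, 0, 0]], xyz=[[0.0013, 0, 0.025], [0.0013, 0, 0.0625], [0.0013, 0, 0.1], [0.0013, 0, 0.1375], [0.0013, 0, 0.1688], [0.0013, 0, 0.1875], [0.0013, 0, 0.195], [0.0013, 0, 0.195]], grip=[0.0854, 0.07, 0.06, 0.05, 0.05, 0.05, 0.05, 0.05])

```text
t: 3.15
eef_pos: [0.6599, 0.0373, 0.0819]
ee_rot: [0.0, 0.704, 0.71, 0.0]
contact_force: [0.3, -0.1, -0.4]
width: 0.585
finger_force: 0.0
```

Call:
jog_arm(rot=[[0, 0, 0], [0, 0, 0], [0, 0, 0], [0, 0, 0], [0, 0, 0], [0, 0, 0]], xyz=[[0, 0, 0], [0, 0, 0], [0, 0, 0], [0, 0, 0], [0, 0, 0], [0, 0, 0]], grip=[0.04, 0.03, 0.02, 0.01, 0.01, 0.01])

```text
t: 3.9
eef_pos: [0.6608, 0.0368, 0.0826]
ee_rot: [0.001, 0.704, 0.71, 0.001]
contact_force: [-0.2, -0.3, 5.5]
width: 0.251
finger_force: 58.9
```

Run:
```python
from h import *
o=robot.observe();print(o['eef_pos'],o['ee_rot'],o['width'],o['wrist_torque'])
d=snap('wrist','w2.png');s=snap('scene','s2.png')
P=(.66,.0368,.0826+.019)
print(proj(d,P),proj(s,P))
a=cv2.resize(s['color'][150:270,190:330],None,fx=4,fy=4,interpolation=cv2.INTER_CUBIC)
cv2.imwrite('pics/c3.png',a[:,:,::-1])
```

```text
[0.66077262 0.03677183 0.08255188] [0.00085431 0.70448902 0.70971384 0.00086501] 0.25059087667039576 [ 0.00877141 -0.00229154 -0.0117715 ]
[[274.09515632 281.13758115]] [[268.57511012 195.02602572]]
```

View pics/c3.png

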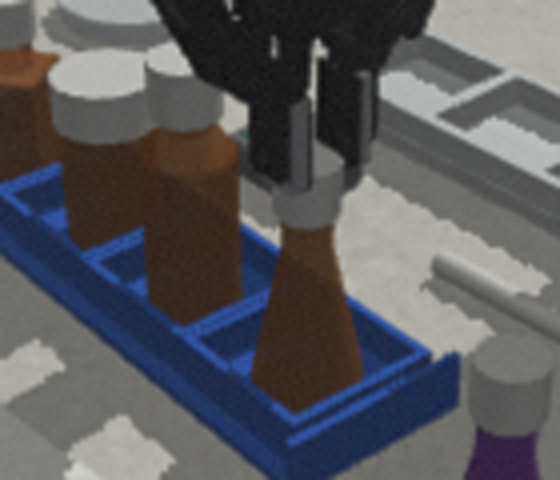

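View pics/w2.png

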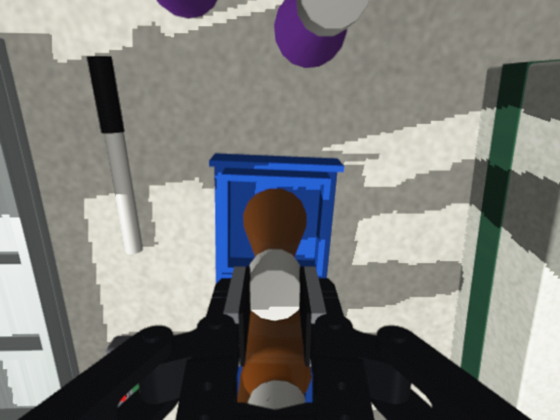

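The fingers hold only the upper half of the cap. I'll regrip about 7 mm lower.

Converted, 0.007 m / 0.8 = 0.0088, 0.004 m / 0.8 = 0.005.

Call:
jog_arm(rot=[[0, 0, 0], [0, 0, 0], [0, 0, 0], [0, 0, 0], [0, 0, 0], [0, 0, 0], [0, 0, 0], [0, 0, 0]], xyz=[[0, 0, 0], [0, 0, 0], [0, 0, 0.005], [-0.0025, 0, 0.0088], [-0.0025, 0, 0.0088], [-0.0025, 0, 0.0088], [-0.0025, 0, 0.0088], [-0.0025, 0, 0.0088]], grip=[0.03, 0.04, 0.04, 0.04, 0.03, 0.02, 0.01, 0.01])

```text
t: 5.0
eef_pos: [0.6597, 0.035, 0.0743]
ee_rot: [-0.0, 0.704, 0.71, -0.0]
contact_force: [0.3, -0.3, -0.6]
width: 0.27
finger_force: 58.8
```

Converted, -0.14 m / 0.8 = -0.175, -0.13 m / 0.8 = -0.1625.

Call:
jog_arm(rot=[[0, 0, 0], [0, 0, 0], [0, 0, 0], [0, 0, 0], [0, 0, 0], [0, 0, 0], [0, 0, 0], [0, 0, 0]], xyz=[[0, 0, 0], [0, 0, -0.005], [0, 0, -0.0188], [0, 0, -0.05], [0, 0, -0.0875], [0, 0, -0.1313], [0, 0, -0.1625], [0, 0, -0.175]], grip=[0.01, 0.01, 0.01, 0.01, 0.01, 0.01, 0.01, 0.01])

```text
t: 6.0
eef_pos: [0.661, 0.0345, 0.2174]
ee_rot: [0.002, 0.705, 0.71, 0.002]
contact_force: [-0.4, -0.7, -1.0]
width: 0.275
finger_force: 58.9
```

Run:
```python
from h import *
o=robot.observe();print(o['eef_pos'],o['ee_rot'],o['width'],o['contact_force'],o['finger_force'])
d=snap('wrist','w3.png');s=snap('scene','s3.png')
a=cv2.resize(s['color'][90:280,170:450],(560,380),interpolation=cv2.INTER_CUBIC)
cv2.imwrite('pics/c4.png',a[:,:,::-1])
```

```text
[0.66096066 0.0345124  0.21737621] [0.00163227 0.70452123 0.70967917 0.00162394] 0.2754180629967952 [-0.3951533  -0.68610034 -0.98539811] 58.91784846782684
```

View pics/c4.png

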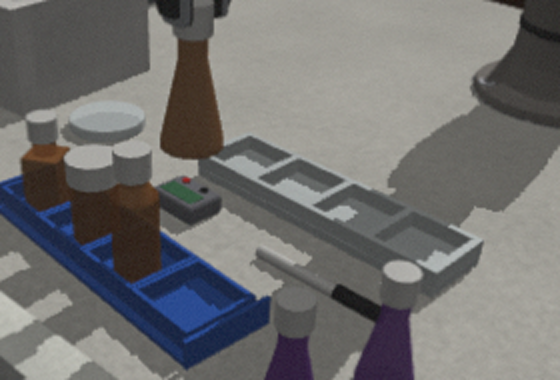

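Converted, -0.2014 m / 0.8 = -0.2518, -0.1404 m / 0.8 = -0.1755, 0.4 degrees / 90 = 0.0044.

Call:
jog_arm(rot=[[0, 0, 0.0044], [0, 0, 0.0044], [0, 0, 0.0044], [0, 0, 0.0044], [0, 0, 0.0044], [0, 0, 0.0044], [0, 0, 0.0044], [0, 0, 0.0044]], xyz=[[-0.0063, -0.0088, 0], [-0.0275, -0.04, 0], [-0.0625, -0.09, 0], [-0.1, -0.1438, 0], [-0.135, -0.1938, 0], [-0.16, -0.23, 0], [-0.1725, -0.2475, 0], [-0.1755, -0.2518, 0]], grip=[0.01, 0.01, 0.01, 0.01, 0.01, 0.01, 0.01, 0.01])

```text
t: 7.1
eef_pos: [0.4588, -0.1071, 0.214]
ee_rot: [-0.0, 0.707, 0.707, 0.0]
contact_force: [0.1, 1.5, -0.2]
width: 0.268
finger_force: 59.1
```

Converted, 0.115 m / 0.8 = 0.1438, 0.11 m / 0.8 = 0.1375.

Call:
jog_arm(rot=[[0, 0, 0], [0, 0, 0], [0, 0, 0], [0, 0, 0], [0, 0, 0], [0, 0, 0], [0, 0, 0], [0, 0, 0]], xyz=[[0, 0, 0.0125], [0, 0, 0.0375], [0, 0, 0.0688], [0, 0, 0.1], [0, 0, 0.125], [0, 0, 0.1375], [0, 0, 0.1438], [0, 0, 0.1438]], grip=[0.01, 0.01, 0.01, 0.01, 0.01, 0.01, 0.01, 0.01])

```text
t: 8.1
eef_pos: [0.4598, -0.1069, 0.0994]
ee_rot: [0.0, 0.707, 0.707, -0.0]
contact_force: [-0.3, 0.6, 0.7]
width: 0.273
finger_force: 59.1
```

Run:
```python
from h import *
o=robot.observe();print(o['eef_pos'],o['ee_rot'],o['width'],o['contact_force'],o['finger_force'])
s=snap('scene','s4.png');t=snap('top','t4.png')
a=cv2.resize(s['color'][80:230,230:430],(800,600),interpolation=cv2.INTER_CUBIC)[:, :]
b=cv2.resize(t['color'][240:340,200:400],(800,400),interpolation=cv2.INTER_CUBIC)
cv2.imwrite('pics/c5.png',cv2.resize(np.vstack([a,b]),(480,600))[:,:,::-1])
```

```text
[ 0.4598348  -0.10686819  0.09939568] [ 1.32874768e-04  7.06825240e-01  7.07388198e-01 -1.79568961e-05] 0.2725029292036193 [-0.33548159  0.57782941  0.67769036] 59.0811824798584
```

View pics/c5.png

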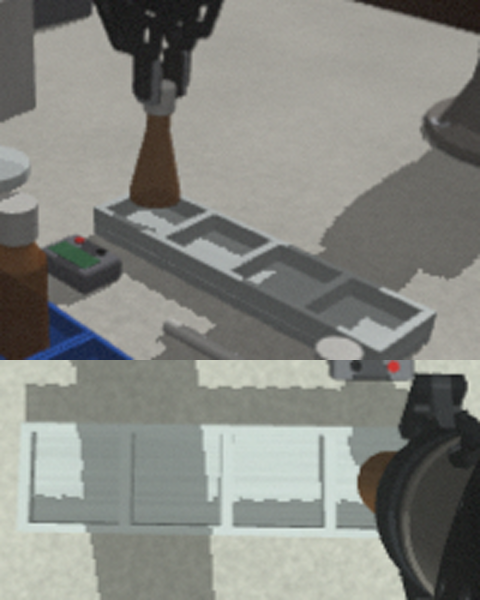

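The flask is above the rightmost bay with its foot inside the walls. Lowering it now.

Converted, 0.024 m / 0.8 = 0.03, 0.023 m / 0.8 = 0.0288.

Call:
jog_arm(rot=[[0, 0, 0], [0, 0, 0], [0, 0, 0], [0, 0, 0], [0, 0, 0], [0, 0, 0], [0, 0, 0]], xyz=[[0, 0, 0.01], [0, 0, 0.0175], [0, 0, 0.0225], [0, 0, 0.0263], [0, 0, 0.0288], [0, 0, 0.03], [0, 0, 0.03]], grip=[0.01, 0.01, 0.01, 0.01, 0.01, 0.01, 0.01])

```text
t: 9.07
eef_pos: [0.4595, -0.107, 0.0754]
ee_rot: [0.0, 0.707, 0.707, 0.0]
contact_force: [-0.5, -0.0, -1.0]
width: 0.274
finger_force: 59.1
```

Converted, 0.002 m / 0.8 = 0.0025, 0.0015 m / 0.8 = 0.0019.

Call:
jog_arm(rot=[[0, 0, 0], [0, 0, 0], [0, 0, 0], [0, 0, 0]], xyz=[[0, 0, 0.0006], [0, 0, 0.0013], [0, 0, 0.0019], [0, 0, 0.0025]], grip=[0.01, 0.01, 0.01, 0.01])

```text
t: 9.57
eef_pos: [0.4599, -0.1072, 0.0741]
ee_rot: [0.0, 0.707, 0.707, 0.0]
contact_force: [-0.1, -0.3, 5.1]
width: 0.272
finger_force: 59.8
```

Converted, -0.14 m / 0.8 = -0.175, -0.11 m / 0.8 = -0.1375.

Call:
jog_arm(rot=[[0, 0, 0], [0, 0, 0], [0, 0, 0], [0, 0, 0], [0, 0, 0], [0, 0, 0], [0, 0, 0], [0, 0, 0]], xyz=[[0, 0, -0.0025], [0, 0, -0.0025], [0, 0, -0.0025], [0, 0, -0.005], [0, 0, -0.0375], [0, 0, -0.0875], [0, 0, -0.1375], [0, 0, -0.175]], grip=[0.03, 0.04, 0.05, 0.06, 0.065, 0.065, 0.065, 0.065])

```text
t: 10.58
eef_pos: [0.4599, -0.1073, 0.2153]
ee_rot: [0.001, 0.707, 0.707, 0.001]
contact_force: [0.5, 1.1, -0.7]
width: 0.765
finger_force: 0.0
```

Converted, 0.201 m / 0.8 = 0.2513, 0.188 m / 0.8 = 0.235.

Call:
jog_arm(rot=[[0, 0, 0], [0, 0, 0], [0, 0, 0], [0, 0, 0], [0, 0, 0], [0, 0, 0], [0, 0, 0], [0, 0, 0]], xyz=[[0.0063, 0.015, 0], [0.0188, 0.0525, 0], [0.035, 0.1, 0], [0.0525, 0.15, 0], [0.0688, 0.1975, 0], [0.0813, 0.235, 0], [0.0888, 0.2513, 0], [0.0888, 0.2513, 0]], grip=[0.06, 0.06, 0.06, 0.06, 0.06, 0.06, 0.06, 0.06])

```text
t: 11.58
eef_pos: [0.6606, -0.0345, 0.2106]
ee_rot: [-0.001, 0.706, 0.708, -0.001]
contact_force: [-0.3, -0.9, -0.1]
width: 0.7
finger_force: 0.0
```

```bash
cat > caps.py <<'E'
from h import *
import sys
np.set_printoptions(precision=4,suppress=True)
o=robot.observe();print(o['eef_pos'],o['ee_rot'],o['contact_force'])
d=snap('top',sys.argv[1]+'.png')
g=cv2.cvtColor(d['color'],cv2.COLOR_RGB2HSV)
def find(name,x,y,z):
    u,v=proj(d,(x,y,z))[0].astype(int); u0,v0=u-25,v-25
    m=((g[...,1]<(45))&(g[...,2]>175)).astype(np.uint8)[v0:v+25,u0:u+25]
    n,_,s,c=cv2.connectedComponentsWithStats(m)
    for i in range(1,n):
        b=s[i]
        if 120<b[4]<900: print(name,b[2:],ray(d,[(b[0]+(b[2]-1)/2+u0,b[1]+(b[3]-1)/2+v0)],z)[0])
for a in sys.argv[2:]:
    k,x,y,z=a.split(',');find(k,float(x),float(y),float(z))
E
python3 caps.py t5 flask,.46,-.107,.11; cp pics/t5.png pics/x.png
```

```text
[ 0.6606 -0.0345  0.2106] [-0.0014  0.7062  0.708  -0.0011] [-0.3488 -0.8905 -0.131 ]
```

Converted, 0.123 m / 0.8 = 0.1538, 0.11 m / 0.8 = 0.1375.

Call:
jog_arm(rot=[[0, 0, 0], [0, 0, 0], [0, 0, 0], [0, 0, 0], [0, 0, 0], [0, 0, 0], [0, 0, 0], [0, 0, 0]], xyz=[[-0.0025, 0, 0.0188], [-0.0038, 0, 0.05], [-0.0038, 0, 0.0813], [-0.0038, 0, 0.1125], [-0.0038, 0, 0.1375], [-0.0038, 0, 0.15], [-0.0038, 0, 0.1538], [-0.0038, 0, 0.1538]], grip=[0.06, 0.06, 0.06, 0.06, 0.06, 0.06, 0.06, 0.06])

```text
t: 12.62
eef_pos: [0.6607, -0.0392, 0.091]
ee_rot: [0.0, 0.707, 0.707, 0.0]
contact_force: [0.1, -0.2, 0.4]
width: 0.702
finger_force: 0.0
```

Call:
jog_arm(rot=[[0, 0, 0], [0, 0, 0], [0, 0, 0], [0, 0, 0], [0, 0, 0], [0, 0, 0]], xyz=[[0, 0, 0], [0, 0, 0], [0, 0, 0], [0, 0, 0], [0, 0, 0], [0, 0, 0]], grip=[0.045, 0.035, 0.025, 0.015, 0.01, 0.01])

```text
t: 13.38
eef_pos: [0.6612, -0.0391, 0.0913]
ee_rot: [0.001, 0.707, 0.707, 0.001]
contact_force: [0.7, 0.5, 5.6]
width: 0.32
finger_force: 59.0
```

View pics/t5.png

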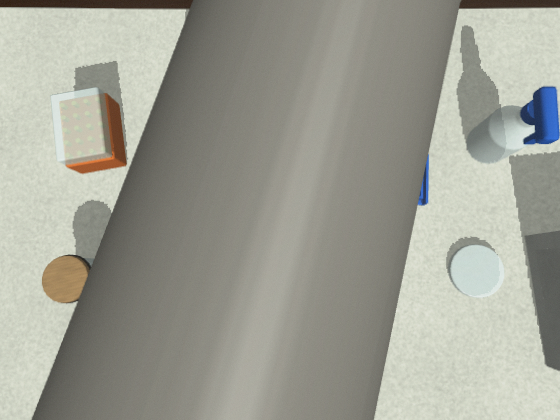

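Converted, -0.14 m / 0.8 = -0.175, -0.13 m / 0.8 = -0.1625.

Call:
jog_arm(rot=[[0, 0, 0], [0, 0, 0], [0, 0, 0], [0, 0, 0], [0, 0, 0], [0, 0, 0], [0, 0, 0], [0, 0, 0]], xyz=[[0, 0, -0.0025], [0, 0, -0.0075], [0, 0, -0.025], [0, 0, -0.0563], [0, 0, -0.0938], [0, 0, -0.1313], [0, 0, -0.1625], [0, 0, -0.175]], grip=[0.01, 0.01, 0.01, 0.01, 0.01, 0.01, 0.01, 0.01])

```text
t: 14.38
eef_pos: [0.6612, -0.0394, 0.2329]
ee_rot: [0.001, 0.707, 0.707, 0.001]
contact_force: [0.2, 0.1, -1.4]
width: 0.317
finger_force: 59.3
```

Run:
```python
from h import *
s=snap('scene','s5.png')
a=cv2.resize(s['color'][60:260,150:430],(784,560),interpolation=cv2.INTER_CUBIC)
cv2.imwrite('pics/c6.png',a[:,:,::-1])
```

```text
(no output)
```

View pics/c6.png

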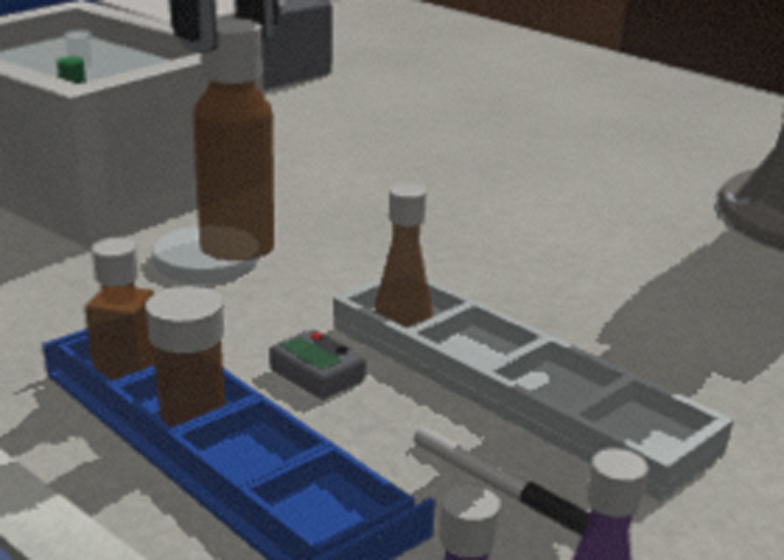

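The flask stands in the rightmost bay (crop 405,290) and the bottle hangs upright.

Converted, -0.2016 m / 0.8 = -0.252, -0.199 m / 0.8 = -0.2488.

Call:
jog_arm(rot=[[0, 0, 0], [0, 0, 0], [0, 0, 0], [0, 0, 0], [0, 0, 0], [0, 0, 0], [0, 0, 0], [0, 0, 0]], xyz=[[0, -0.01, 0], [0, -0.04, 0], [0, -0.0875, 0], [0, -0.14, 0], [0, -0.19, 0], [0.0013, -0.2313, 0], [0.0013, -0.2488, 0], [0.0013, -0.252, 0]], grip=[0.01, 0.01, 0.01, 0.01, 0.01, 0.01, 0.01, 0.01])

```text
t: 15.42
eef_pos: [0.458, -0.0377, 0.23]
ee_rot: [-0.0, 0.707, 0.707, 0.0]
contact_force: [0.9, 0.8, -2.5]
width: 0.315
finger_force: 59.6
```

Converted, 0.12 m / 0.8 = 0.15, 0.115 m / 0.8 = 0.1438.

Call:
jog_arm(rot=[[0, 0, 0], [0, 0, 0], [0, 0, 0], [0, 0, 0], [0, 0, 0], [0, 0, 0], [0, 0, 0], [0, 0, 0]], xyz=[[0, 0, 0.0125], [0, 0, 0.0375], [0, 0, 0.0688], [0, 0, 0.1], [0, 0, 0.125], [0, 0, 0.1438], [0, 0, 0.15], [0, 0, 0.15]], grip=[0.01, 0.01, 0.01, 0.01, 0.01, 0.01, 0.01, 0.01])

```text
t: 16.42
eef_pos: [0.4591, -0.0382, 0.1103]
ee_rot: [0.0, 0.707, 0.707, -0.0]
contact_force: [0.6, -0.5, -1.6]
width: 0.319
finger_force: 59.5
```

Run:
```python
from h import *
print(ray(load('s5'),[(295.4,128)],.11), proj(load('s5'),(.4606,-.1074,.11)))
o=robot.observe();print(o['eef_pos'],o['contact_force'])
```

```text
[[ 0.46417471 -0.10555507  0.11      ]] [[296.03334224 127.28148524]]
[ 0.45909214 -0.03816193  0.11029547] [ 0.56955526 -0.46487963 -1.61465185]
```

Converted, 0.02 m / 0.8 = 0.025, 0.019 m / 0.8 = 0.0238.

Call:
jog_arm(rot=[[0, 0, 0], [0, 0, 0], [0, 0, 0], [0, 0, 0], [0, 0, 0], [0, 0, 0], [0, 0, 0], [0, 0, 0]], xyz=[[0, 0, 0.0075], [0, 0, 0.0138], [0, 0, 0.0188], [0, 0, 0.0219], [0, 0, 0.0231], [0, 0, 0.0238], [0, 0, 0.0244], [0, 0, 0.025]], grip=[0.01, 0.01, 0.01, 0.01, 0.01, 0.01, 0.01, 0.01])

```text
t: 17.42
eef_pos: [0.4594, -0.0381, 0.0912]
ee_rot: [0.0, 0.707, 0.707, 0.0]
contact_force: [-1.5, 0.4, 5.6]
width: 0.318
finger_force: 60.4
```

Converted, -0.12 m / 0.8 = -0.15, -0.1 m / 0.8 = -0.125.

Call:
jog_arm(rot=[[0, 0, 0], [0, 0, 0], [0, 0, 0], [0, 0, 0], [0, 0, 0], [0, 0, 0], [0, 0, 0], [0, 0, 0]], xyz=[[0, 0, -0.0013], [0, 0, -0.0025], [0, 0, -0.0025], [0, 0, -0.005], [0, 0, -0.0375], [0, 0, -0.0875], [0, 0, -0.125], [0, 0, -0.15]], grip=[0.03, 0.04, 0.05, 0.06, 0.07, 0.075, 0.075, 0.075])

```text
t: 18.42
eef_pos: [0.4595, -0.0382, 0.2122]
ee_rot: [0.001, 0.707, 0.707, 0.001]
contact_force: [0.3, -0.5, 0.1]
width: 0.878
finger_force: 0.0
```

Converted, 0.195 m / 0.8 = 0.2438, 0.18 m / 0.8 = 0.225.

Call:
jog_arm(rot=[[0, 0, 0], [0, 0, 0], [0, 0, 0], [0, 0, 0], [0, 0, 0], [0, 0, 0], [0, 0, 0], [0, 0, 0]], xyz=[[-0.0038, 0.0125, 0], [-0.0163, 0.05, 0], [-0.0338, 0.1, 0], [-0.05, 0.15, 0], [-0.065, 0.1938, 0], [-0.075, 0.225, 0], [-0.0813, 0.2438, 0], [-0.0813, 0.2438, 0]], grip=[0.075, 0.075, 0.075, 0.075, 0.075, 0.075, 0.075, 0.075])

```text
t: 19.42
eef_pos: [0.654, -0.1038, 0.2075]
ee_rot: [-0.001, 0.707, 0.707, -0.001]
contact_force: [-0.9, 0.2, -0.4]
width: 0.877
finger_force: 0.0
```

Converted, 0.158 m / 0.8 = 0.1975, 0.05 m / 0.8 = 0.0625.

Call:
jog_arm(rot=[[0, 0, 0], [0, 0, 0], [0, 0, 0], [0, 0, 0], [0, 0, 0], [0, 0, 0], [0, 0, 0], [0, 0, 0]], xyz=[[0, 0, 0.025], [0, 0, 0.0625], [0, 0, 0.1063], [0, 0, 0.1438], [0, 0, 0.175], [0, 0, 0.1913], [0, 0, 0.1975], [0, 0, 0.1975]], grip=[0.075, 0.075, 0.075, 0.075, 0.075, 0.075, 0.075, 0.075])

```text
t: 20.42
eef_pos: [0.6541, -0.103, 0.0529]
ee_rot: [0.0, 0.707, 0.707, 0.0]
contact_force: [0.1, -0.2, 1.2]
width: 0.877
finger_force: 0.0
```

Call:
jog_arm(rot=[[0, 0, 0], [0, 0, 0], [0, 0, 0], [0, 0, 0], [0, 0, 0], [0, 0, 0]], xyz=[[0, 0, 0], [0, 0, 0], [0, 0, 0], [0, 0, 0], [0, 0, 0], [0, 0, 0]], grip=[0.06, 0.05, 0.045, 0.035, 0.03, 0.03])

```text
t: 21.18
eef_pos: [0.6546, -0.1032, 0.0537]
ee_rot: [0.001, 0.707, 0.707, 0.001]
contact_force: [-0.8, -0.6, 5.8]
width: 0.508
finger_force: 60.4
```

Call:
jog_arm(rot=[[0, 0, 0], [0, 0, 0], [0, 0, 0], [0, 0, 0], [0, 0, 0], [0, 0, 0], [0, 0, 0], [0, 0, 0]], xyz=[[0, 0, -0.0025], [0, 0, -0.0075], [0, 0, -0.025], [0, 0, -0.0563], [0, 0, -0.1], [0, 0, -0.1438], [0, 0, -0.175], [0, 0, -0.1875]], grip=[0.03, 0.03, 0.03, 0.03, 0.03, 0.03, 0.03, 0.03])

```text
t: 22.18
eef_pos: [0.6547, -0.1035, 0.2051]
ee_rot: [0.002, 0.707, 0.707, 0.001]
contact_force: [-0.2, -0.2, -2.1]
width: 0.505
finger_force: 61.3
```

Converted, -0.196 m / 0.8 = -0.245, -0.193 m / 0.8 = -0.2413.

Call:
jog_arm(rot=[[0, 0, 0], [0, 0, 0], [0, 0, 0], [0, 0, 0], [0, 0, 0], [0, 0, 0], [0, 0, 0], [0, 0, 0]], xyz=[[0.0063, -0.0088, 0], [0.025, -0.0375, 0], [0.0588, -0.085, 0], [0.095, -0.1375, 0], [0.13, -0.1875, 0], [0.155, -0.2238, 0], [0.1675, -0.2413, 0], [0.17, -0.245, 0]], grip=[0.03, 0.03, 0.03, 0.03, 0.03, 0.03, 0.03, 0.03])

```text
t: 23.18
eef_pos: [0.4555, 0.0344, 0.2012]
ee_rot: [-0.001, 0.706, 0.708, -0.001]
contact_force: [0.0, -0.5, -1.3]
width: 0.508
finger_force: 61.5
```

Run:
```python
from h import *
o=robot.observe();print(o['eef_pos'],o['ee_rot'],o['contact_force'])
s=snap('scene','s6.png')
a=cv2.resize(s['color'][60:260,150:430],(784,560),interpolation=cv2.INTER_CUBIC)
cv2.imwrite('pics/c7.png',a[:,:,::-1])
```

```text
[0.45552046 0.03436359 0.20121537] [-1.38154183e-03  7.05898375e-01  7.08311439e-01 -6.93512399e-04] [ 0.01554918 -0.48261523 -1.34237999]
```

View pics/c7.png

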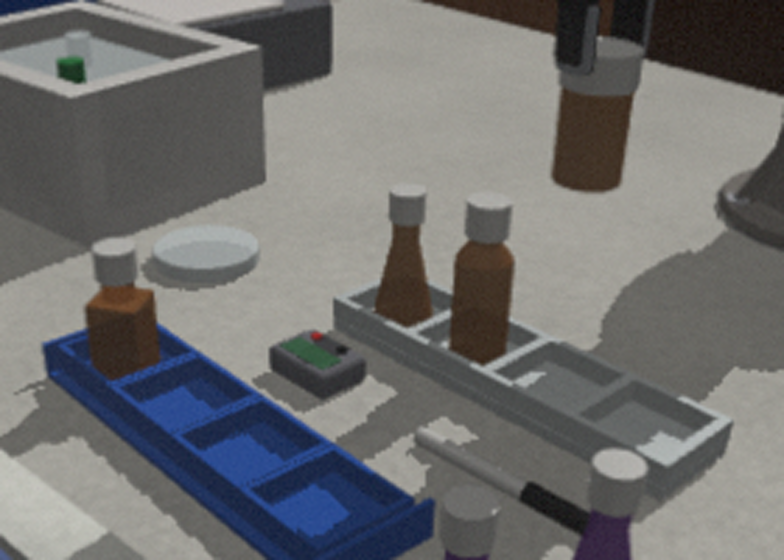

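The flask and bottle stand in the two right bays (crop 405,305 and 482,340), and the jar is held over the next bay.

Converted, 0.128 m / 0.8 = 0.16, 0.002 m / 0.8 = 0.0025.

Call:
jog_arm(rot=[[0, 0, 0], [0, 0, 0], [0, 0, 0], [0, 0, 0], [0, 0, 0], [0, 0, 0], [0, 0, 0], [0, 0, 0]], xyz=[[-0.0013, 0.0025, 0.0125], [-0.0013, 0.0025, 0.0375], [-0.0013, 0.0025, 0.0688], [-0.0013, 0.0025, 0.1063], [-0.0013, 0.0025, 0.1338], [-0.0013, 0.0025, 0.1525], [-0.0013, 0.0025, 0.16], [-0.0013, 0.0025, 0.16]], grip=[0.03, 0.03, 0.03, 0.03, 0.03, 0.03, 0.03, 0.03])

```text
t: 24.22
eef_pos: [0.46, 0.0317, 0.0743]
ee_rot: [0.0, 0.707, 0.707, -0.0]
contact_force: [-0.7, 0.5, -1.6]
width: 0.506
finger_force: 61.5
```

Converted, 0.021 m / 0.8 = 0.0263, 0.0205 m / 0.8 = 0.0256.

Call:
jog_arm(rot=[[0, 0, 0], [0, 0, 0], [0, 0, 0], [0, 0, 0], [0, 0, 0], [0, 0, 0], [0, 0, 0], [0, 0, 0]], xyz=[[0, 0, 0.0075], [0, 0, 0.015], [0, 0, 0.02], [0, 0, 0.0231], [0, 0, 0.0244], [0, 0, 0.025], [0, 0, 0.0256], [0, 0, 0.0263]], grip=[0.03, 0.03, 0.03, 0.03, 0.03, 0.03, 0.03, 0.03])

```text
t: 25.22
eef_pos: [0.46, 0.032, 0.0536]
ee_rot: [0.0, 0.707, 0.707, 0.0]
contact_force: [-0.4, -0.5, 2.5]
width: 0.504
finger_force: 61.8
```

Converted, -0.15 m / 0.8 = -0.1875, -0.12 m / 0.8 = -0.15.

Call:
jog_arm(rot=[[0, 0, 0], [0, 0, 0], [0, 0, 0], [0, 0, 0], [0, 0, 0], [0, 0, 0], [0, 0, 0], [0, 0, 0]], xyz=[[0, 0, -0.0006], [0, 0, -0.0013], [0, 0, -0.0013], [0, 0, -0.0025], [0, 0, -0.0375], [0, 0, -0.0938], [0, 0, -0.15], [0, 0, -0.1875]], grip=[0.05, 0.06, 0.07, 0.075, 0.075, 0.075, 0.075, 0.075])

```text
t: 26.22
eef_pos: [0.4606, 0.0319, 0.2057]
ee_rot: [0.001, 0.707, 0.707, 0.001]
contact_force: [-0.6, -0.3, 0.0]
width: 0.876
finger_force: 0.0
```

Converted, -0.21 m / 0.8 = -0.2625, -0.208 m / 0.8 = -0.26.

Call:
jog_arm(rot=[[0, 0, 0], [0, 0, 0], [0, 0, 0], [0, 0, 0], [0, 0, 0], [0, 0, 0], [0, 0, 0], [0, 0, 0]], xyz=[[-0.015, 0.0138, 0], [-0.0525, 0.0488, 0], [-0.1, 0.0938, 0], [-0.15, 0.14, 0], [-0.2, 0.1863, 0], [-0.2375, 0.2225, 0], [-0.26, 0.2425, 0], [-0.2625, 0.245, 0]], grip=[0.06, 0.06, 0.06, 0.06, 0.06, 0.06, 0.06, 0.06])

```text
t: 27.22
eef_pos: [0.6557, -0.1801, 0.2023]
ee_rot: [-0.0, 0.708, 0.706, -0.001]
contact_force: [-0.2, -0.4, -0.8]
width: 0.7
finger_force: 0.0
```

Call:
jog_arm(rot=[[0, 0, 0], [0, 0, 0], [0, 0, 0], [0, 0, 0], [0, 0, 0], [0, 0, 0], [0, 0, 0], [0, 0, 0]], xyz=[[0.0013, 0, 0.0188], [0.0013, 0, 0.05], [0.0013, 0, 0.0875], [0.0013, 0, 0.125], [0.0013, 0, 0.15], [0.0013, 0, 0.165], [0.0013, 0, 0.1713], [0.0013, 0, 0.1713]], grip=[0.06, 0.06, 0.06, 0.06, 0.06, 0.06, 0.06, 0.06])

```text
t: 28.22
eef_pos: [0.656, -0.1766, 0.0667]
ee_rot: [0.0, 0.707, 0.707, 0.0]
contact_force: [0.4, 0.4, -1.0]
width: 0.703
finger_force: 0.0
```

Call:
jog_arm(rot=[[0, 0, 0], [0, 0, 0], [0, 0, 0], [0, 0, 0], [0, 0, 0], [0, 0, 0]], xyz=[[0, 0, 0], [0, 0, 0], [0, 0, 0], [0, 0, 0], [0, 0, 0], [0, 0, 0]], grip=[0.045, 0.035, 0.025, 0.015, 0.01, 0.01])

```text
t: 28.98
eef_pos: [0.6564, -0.1772, 0.0674]
ee_rot: [0.001, 0.707, 0.707, 0.0]
contact_force: [-1.6, 0.4, 6.0]
width: 0.293
finger_force: 58.8
```

Converted, -0.15 m / 0.8 = -0.1875, -0.14 m / 0.8 = -0.175.

Call:
jog_arm(rot=[[0, 0, 0], [0, 0, 0], [0, 0, 0], [0, 0, 0], [0, 0, 0], [0, 0, 0], [0, 0, 0], [0, 0, 0]], xyz=[[0, 0, -0.0025], [0, 0, -0.0075], [0, 0, -0.025], [0, 0, -0.0563], [0, 0, -0.1], [0, 0, -0.1438], [0, 0, -0.175], [0, 0, -0.1875]], grip=[0.01, 0.01, 0.01, 0.01, 0.01, 0.01, 0.01, 0.01])

```text
t: 29.98
eef_pos: [0.6566, -0.1777, 0.2191]
ee_rot: [0.002, 0.707, 0.707, 0.001]
contact_force: [0.1, -0.4, -1.6]
width: 0.294
finger_force: 59.1
```

Converted, 0.15 m / 0.8 = 0.1875, 0.145 m / 0.8 = 0.1813.

Call:
jog_arm(rot=[[0, 0, 0], [0, 0, 0], [0, 0, 0], [0, 0, 0], [0, 0, 0], [0, 0, 0], [0, 0, 0], [0, 0, 0]], xyz=[[0.0063, -0.005, 0], [0.025, -0.0175, 0], [0.0563, -0.04, 0], [0.0938, -0.0663, 0], [0.1313, -0.0938, 0], [0.1625, -0.115, 0], [0.1813, -0.1288, 0], [0.1875, -0.1338, 0]], grip=[0.01, 0.01, 0.01, 0.01, 0.01, 0.01, 0.01, 0.01])

```text
t: 30.98
eef_pos: [0.5472, -0.0248, 0.215]
ee_rot: [-0.002, 0.706, 0.708, -0.001]
contact_force: [-0.8, 0.7, -1.2]
width: 0.293
finger_force: 59.2
```

Converted, 0.13 m / 0.8 = 0.1625, 0.127 m / 0.8 = 0.1588.

Call:
jog_arm(rot=[[0, 0, 0], [0, 0, 0], [0, 0, 0], [0, 0, 0], [0, 0, 0], [0, 0, 0], [0, 0, 0], [0, 0, 0]], xyz=[[0.0063, -0.005, 0], [0.025, -0.0175, 0], [0.0563, -0.04, 0], [0.0875, -0.0625, 0], [0.1188, -0.085, 0], [0.1438, -0.1038, 0], [0.1588, -0.1138, 0], [0.1625, -0.115, 0]], grip=[0.01, 0.01, 0.01, 0.01, 0.01, 0.01, 0.01, 0.01])

```text
t: 31.98
eef_pos: [0.4565, 0.1033, 0.2162]
ee_rot: [-0.0, 0.707, 0.707, -0.0]
contact_force: [-0.6, 0.3, -1.6]
width: 0.293
finger_force: 59.2
```

Down to 0.088, check, then set down at about 0.067.

Call:
jog_arm(rot=[[0, 0, 0], [0, 0, 0], [0, 0, 0], [0, 0, 0], [0, 0, 0], [0, 0, 0], [0, 0, 0], [0, 0, 0]], xyz=[[0, 0.0013, 0.0125], [0, 0.0013, 0.0375], [0, 0.0013, 0.0688], [0, 0.0013, 0.1063], [0, 0.0013, 0.1338], [0, 0.0013, 0.1525], [0, 0.0013, 0.16], [0, 0.0013, 0.16]], grip=[0.01, 0.01, 0.01, 0.01, 0.01, 0.01, 0.01, 0.01])

```text
t: 32.98
eef_pos: [0.458, 0.1026, 0.0884]
ee_rot: [0.0, 0.707, 0.707, -0.0]
contact_force: [0.4, 0.5, -1.8]
width: 0.294
finger_force: 59.2
```

Run:
```python
from h import *
s=snap('scene','s7.png')
a=cv2.resize(s['color'][60:260,150:430],(784,560),interpolation=cv2.INTER_CUBIC)
cv2.imwrite('pics/c8.png',a[:,:,::-1])
```

```text
(no output)
```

View pics/c8.png

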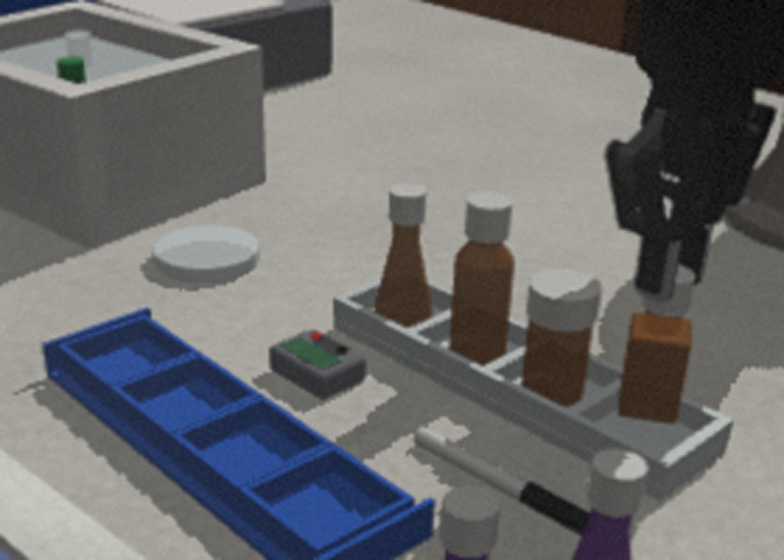

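Flask, bottle and jar are all standing, and the vial is over the leftmost bay at crop (655,400).

Converted, 0.022 m / 0.8 = 0.0275, 0.0205 m / 0.8 = 0.0256.

Call:
jog_arm(rot=[[0, 0, 0], [0, 0, 0], [0, 0, 0], [0, 0, 0], [0, 0, 0], [0, 0, 0], [0, 0, 0], [0, 0, 0]], xyz=[[0, 0, 0.0075], [0, 0, 0.015], [0, 0, 0.0213], [0, 0, 0.0244], [0, 0, 0.0256], [0, 0, 0.0263], [0, 0, 0.0269], [0, 0, 0.0275]], grip=[0.01, 0.01, 0.01, 0.01, 0.01, 0.01, 0.01, 0.01])

```text
t: 34.02
eef_pos: [0.458, 0.1031, 0.0672]
ee_rot: [-0.0, 0.707, 0.707, 0.0]
contact_force: [-2.4, 0.1, 7.4]
width: 0.293
finger_force: 60.1
```

Converted, -0.16 m / 0.8 = -0.2, -0.12 m / 0.8 = -0.15.

Call:
jog_arm(rot=[[0, 0, 0], [0, 0, 0], [0, 0, 0], [0, 0, 0], [0, 0, 0], [0, 0, 0], [0, 0, 0], [0, 0, 0]], xyz=[[0, 0, -0.0013], [0, 0, -0.0025], [0, 0, -0.0025], [0, 0, -0.0038], [0, 0, -0.0375], [0, 0, -0.0938], [0, 0, -0.15], [0, 0, -0.2]], grip=[0.03, 0.04, 0.05, 0.06, 0.07, 0.075, 0.075, 0.075])

```text
t: 35.02
eef_pos: [0.4579, 0.1029, 0.2281]
ee_rot: [0.0, 0.707, 0.707, 0.001]
contact_force: [1.0, 1.1, -0.2]
width: 0.878
finger_force: 0.0
```

Converted, 0.25 m / 0.8 = 0.3125, 0.24 m / 0.8 = 0.3, -36 degrees / 90 = -0.4.

Call:
jog_arm(rot=[[0, 0, 0], [0, 0, 0], [0, 0, -0.0556], [0, 0, -0.1111], [0, 0, -0.2], [0, 0, -0.2889], [0, 0, -0.3556], [0, 0, -0.4]], xyz=[[0.0125, 0, -0.0125], [0.05, 0, -0.025], [0.1, 0, -0.0375], [0.15, 0, -0.0375], [0.2063, 0, -0.0375], [0.2625, 0, -0.0375], [0.3, 0, -0.0375], [0.3125, 0, -0.0375]], grip=[0.075, 0.075, 0.075, 0.075, 0.075, 0.075, 0.075, 0.075])

```text
t: 36.02
eef_pos: [0.4555, 0.3563, 0.2539]
ee_rot: [-0.001, 0.451, 0.893, -0.001]
contact_force: [-0.4, -0.3, -0.2]
width: 0.878
finger_force: 0.0
```

```bash
python3 caps.py t8 flask,.46,-.107,.11 bottle,.46,-.038,.125 jar,.46,.032,.09 vial,.458,.103,.102
python3 - <<'E'
from h import *
t=load('t8');s=snap('scene','s8.png')
a=cv2.resize(s['color'][100:260,250:430],(720,640),interpolation=cv2.INTER_CUBIC)
b=cv2.resize(t['color'][240:330,190:400],(720,309),interpolation=cv2.INTER_CUBIC)
cv2.imwrite('pics/c9.png',cv2.resize(np.vstack([a,b]),(450,593))[:,:,::-1])
E
```

```text
[0.4555 0.3563 0.2539] [-0.0014  0.4505  0.8928 -0.0014] [-0.415  -0.2504 -0.2381]
flask [  8  30 141] [ 0.4745 -0.0759  0.11  ]
bottle [ 20  20 316] [ 0.46   -0.0364  0.125 ]
vial [ 16  50 346] [0.4584 0.1293 0.102 ]
```

View pics/c9.png

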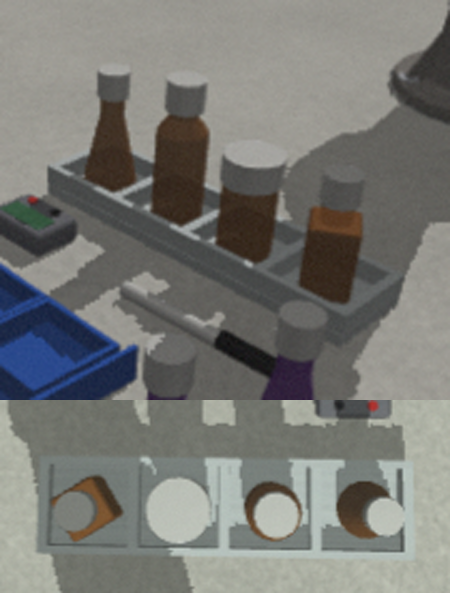

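All four stand upright in separate bays, left to right: vial, jar, bottle, flask. I'll check the cap positions from the visible cap centres, then hand in.

Run:
```python
from h import *
np.set_printoptions(precision=4,suppress=True)
t=load('t8');k=210/450
for n,u,v,z in[('vial',75,511,.102),('jar',178,511,.09),('bottle',278,515,.125),('flask',385,517,.11)]: print(n,ray(t,[(190+u*k,240+(v-400)*90/193)],z))
```

```text
vial [[0.4573 0.1002 0.102 ]]
jar [[0.4587 0.0298 0.09  ]]
bottle [[ 0.4599 -0.0382  0.125 ]]
flask [[ 0.4599 -0.1105  0.11  ]]
```

```bash
python3 -c "
from bench import workorder
print(workorder.sign_off())"
```

```text
the job is handed in; nothing more can be done
None
```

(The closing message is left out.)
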